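Close a gearbox in the assembly jig and hold the cam clamp at full lift

TASK

With the cam lever still open, set the loose gearbox half upright in the assembly jig between the clamp pad and the bolted half, joint face to joint face, push it up flush against the bolted half with the edges in line, and let go of it. Then swing the cam lever round to its highest lift, where it points straight back away from the gearbox, and finish while holding it there with the gripper: a spring throws it open when let go, and the screws go in next. Leave the other things on the bench where they are.

Things in the scene. Friction and masses are not known exactly. Their poses are not given: they have to be found in the camera images.
- jig: Assembly jig, fixed to the bench: aluminium base plate 110 (x) x 215 (y) x 12 mm thick (bed at z 12), long along y. Origin on the bench under its middle. Along y in mm: lever pivot -80, guide block -38 to -20 (56 wide, top at z 60), clamp pad, free bed, bolted gearbox half 45 to 86 (top at z 69), end plate 86 to 98 (70 wide, top at z 64).
- fixed_face (a point): Centre of the bolted half's joint face (jig x 0, y 45, z 38); axes as the jig's; the face looks along -y. The bolted half is a grey plastic shell, mirror image of the loose one. The butted loose half has its half_mid 21 mm along -y from here, same height, axes along the jig's.
- half_mid (a point): Middle of the loose gearbox half, 26 mm above its flat underside: grey plastic shell, about 160 g, upright on the bench left of the jig. z up, y out of the joint face. Body 44 wide (x), y -15 to 15, sides flat up to 28, round top at 50; flange 58 wide, y 15 to 21, top at 57; round boss 26 across out to y -20. Taken from above across the 44 mm body.
- half_face (a point): Centre of the loose half's flat joint face, 21 mm along its own +y from half_mid, 26 mm above its underside; it meets fixed_face when the halves are butted.
- pad: Round clamp pad, 26 mm across, pushed along the jig's +y by the cam. With the lever open its face is at jig y -8 and z 40, so 53 mm are free between pad and fixed_face for the 41 mm long loose half. Full lift moves it 16 mm; with the half butted the last 4 mm squeeze its spring to about 20 N. Its origin and axes match the jig's when open.
- cam (a joint): Lever angle, rad, growing clockwise seen from above. 0: open on its stop, lever along the jig's +x, turned 0.33 towards +y. 1.90: highest lift, lever straight along the jig's -y, away from the work. It turns on to 2.45 but the lift falls again past 1.90. A spring drives it back to 0 when let go: about 1 N at the handle when open, 3 N near full lift.
- cam_pivot (a point): Point on the lever's upright pivot axis (jig x 0, y -80), 90 mm above the bench; axes as the jig's. On the pivot sits a steel eccentric disc 48 mm across with a flat lever bar, 18 wide, z 45 to 51, reaching 119 mm from the axis.
- handle_mid (a point): Upright black handle at the lever's end, 105 mm from the pivot axis: 20 mm across, from 53 to 113 mm above the bench, free to revolve on its own axis, so that a gripper holding it need not turn with the lever. This point is on its axis, 85 mm above the bench.
- hex_driver: Bystander: hex screwdriver lying on the bench on the robot's side of the jig, 196 mm long, 22 thick. Origin on the bench under it, handle to its -x.
- motor: Bystander: electric motor can 36 mm across, 53 long, lying beyond the jig. Origin under its middle.
- shock: Bystander: coil-spring shock absorber 112 mm long, 20 thick, lying right of the jig. Origin under its middle.
- wheel: Bystander: model car wheel lying flat, 66 mm across, 30 high, far right. Origin under its middle.
- oil_bottle: Bystander: small upright bottle, 32 mm across, 85 high, beyond the jig. Origin under its middle.
- screw_tray: Bystander: open parts tray with screws, 120 x 160 x 24 mm, far left. Origin under its middle.
- battery: Bystander: battery pack 47 x 135 x 25 mm, near the robot. Origin under its middle.
Things that resemble listed ones, but are neither listed nor needed, are in the scene too. What is shaped like the part that bears half_mid but blue or yellow is not meant.

How it is judged:
By the outcome, as a careful person would: the job done as asked, in the order asked, and still so for the second after the job is handed in, while the arm keeps its last pose, push and grip.
It also fails if it takes over 45 s, if anything falls off the work surface, if the arm or the gripper's body presses on something with over 40 N, if the wrist force passes 120 N, or if a joint passes its speed limit or range.

ROBOT

A 6-joint arm with a two-finger parallel gripper is mounted at the origin on the work surface. World frame = base frame: x ahead of the robot, y to its left, z up, the work surface at z = 0. Lengths are in mm, angles in rad, forces in N, time in s.
With the tool pointing down it reaches from about 350 to 975 mm from the base axis. Payload 7.1 kg.
Tool frame: the origin (TCP) lies between the finger pads; the fingertips stand 19 mm ahead of it and the grasp point (between the pads) is the TCP; z points along the fingers, y is the line along which they close (so a half turn about z gives the same grasp; the last joint's range is limited). The gripper opens to 88 mm and grips with 3 to 60 N. Pads are 20 mm wide; open, the fingers measure 115 mm over their backs; the gripper's body (75 mm by 178 mm) begins 61 mm behind the grasp point.
Start: joints at [-1.187, 0.423, 1.63, -0, 1.089, -0.019], TCP at [245.013, -574.955, 241.675] pointing down, gripper open.
Joint ranges: [-3, 3], [-0.9, 2.11], [0.09, 2.58], [-1.31, 4.45], [0.11, 2.69], [-2.54, 2.54]. Speed limits (rad/s): [2.39, 2.39, 3.01, 3.14, 3.14, 3.14].

INTERFACE

Orientations are given as a rotation vector (axis times angle).
In Python, from workcell import ctrl gives the robot as it stands.
- The arm moves only by the tool arm_command, never from a script. Its argument "series" is a list of rows, each an object with "linear": the shift along the tool's x, y, z in m, a list of three; "turn": the turn about the tool's z in rad. A call has 1 to 10 rows; each row shifts and turns the commanded pose from where the row before left it, along the tool's axes as they then stand; what a row does not reach is not made up. A row lasts 1/10 s, in which the tool goes at most 50 mm and 8.59 degrees, less where a joint would pass 70% of its speed; a pose out of reach is approached as far as the arm can. A call with a gripper value outside its range is refused whole. "jaw" is the opening, from -1 (shut) to 1 (fully open), set as the call begins (left out, the last holds). The fingers move at their own pace and stop on an object; the grip force is fixed at half the most. Time passes only in rows, so rows that do not move let the fingers close. It gives the time, the measured TCP pose, the force, the opening and the grip force at its end, in the units of the state.
- ctrl.get_obs(): the state, without advancing time (a new reading comes with each control period).
- ctrl.get_image(name): name is "side" or "top"; returns a dict with "frame" (480x640x3 uint8, blue, green, red), "fx", "fy", "cx", "cy" (pixels), "rvec" (rotation vector, rad) and "tvec" (3), from world to camera coordinates, as OpenCV has them. Camera axes: x right, y down, z forward; pixel columns grow to the right and rows downward; lengths in mm; the calibration is good to about 2 mm. A picture is of the moment at which its call begins. There is no depth.
- ctrl.close_job(): hands the job in; it is judged then, once.
The state is a dict: "t": time; "qpos": joint angles; "qvel": joint speeds; "joint_torque": joint torques, N m; "ee_pos": TCP position; "orientation": TCP orientation; "ft_force": force on the tool from outside, world axes, zero at the start; "moment": the same for the moment, N m; "width": finger opening in mm; "grasp_force": force on a finger pad.
Only numpy, scipy, OpenCV 4.12 (cv2) and the standard library are available. Lean on these libraries where they do the work, as an engineer would, in place of code of your own. Each camera call takes 0.05 s, during which the arm holds its last target. There are 200 camera calls.

## Working session

There is one attempt and no reset: what is moved stays moved. The work goes in short steps, Python scripts to look and compute and a tool call to move; the robot and the scene stay as the last step left them, time stands still between calls to the robot, and variables do not carry over. Pictures are saved under pics/ and viewed, at most 10 in all, crops included, and the job is handed in when it is done.

Besides the shell and the picture viewer there is one more tool, called after "Request:" by a JSON object that holds its "name" and its "arguments". arm_command: Moves the arm, as the interface text tells. Its arguments: {"type":"object","properties":{"series":{"type":"array"},"jaw":{"type":"number"}},"required":["series"]}

```bash
ls; mkdir -p pics; cat > h.py <<'E'
import numpy as np, cv2
from workcell import ctrl
def shot(n,save=None):
    d=ctrl.get_image(n)
    if save: cv2.imwrite('pics/'+save,d['frame'])
    return d
def cam(d):
    R=cv2.Rodrigues(np.array(d['rvec'],float))[0]; t=np.array(d['tvec'],float).ravel()
    K=np.array([[d['fx'],0,d['cx']],[0,d['fy'],d['cy']],[0,0,1.]])
    return K,R,t
def proj(d,P):
    K,R,t=cam(d); p=(K@(R@np.atleast_2d(P).T+t[:,None])).T
    return p[:,:2]/p[:,2:]
def unproj(d,uv,z):
    K,R,t=cam(d); uv=np.atleast_2d(uv).astype(float)
    r=(R.T@np.linalg.inv(K)@np.c_[uv,np.ones(len(uv))].T).T; c=-R.T@t
    return c+r*((z-c[2])/r[:,2])[:,None]
E
python3 - <<'E'
from h import *
for n in('top','side'):
    d=shot(n,n+'0.png'); K,R,t=cam(d); print(n,K[0,0],K[0,2],K[1,2],(-R.T@t).round(),R.round(2).tolist())
o=ctrl.get_obs();print(o)
E
```

```text
pics
top 562.4427371547669 319.2320021078636 247.12344366897523 [ 368.  -21. 1467.] [[-0.02, -1.0, 0.02], [-0.99, 0.02, -0.14], [0.14, -0.02, -0.99]]
side 619.7716793939226 318.67322060246215 232.93962686983582 [-53. 803. 829.] [[-0.8, -0.61, 0.02], [-0.37, 0.45, -0.81], [0.48, -0.65, -0.58]]
{'t': 0.1, 'qpos': array([-1.18694905e+00,  4.23793551e-01,  1.63059658e+00,  4.45250840e-06,
        1.08857412e+00, -1.90000684e-02]), 'qvel': array([ 5.20302188e-05, -5.89624564e-04, -8.47894192e-04, -1.32983382e-04,
       -5.89178327e-04,  4.51511000e-04]), 'joint_torque': array([-4.49522804e-04, -5.45608377e+01, -2.74323660e+01,  6.44507795e-02,
        1.88191503e-02, -8.18074568e-06]), 'ee_pos': array([ 244.87515375, -574.52616963,  240.96789219]), 'orientation': array([-3.07675663e+00, -6.28247745e-01,  3.84599241e-04]), 'ft_force': array([0.17482396, 0.33390949, 0.07883592]), 'moment': array([ 0.00780237,  0.00388646, -0.02278082]), 'grasp_force': 0.0, 'width': 88.10076276549881}
```

View pics/top0.png

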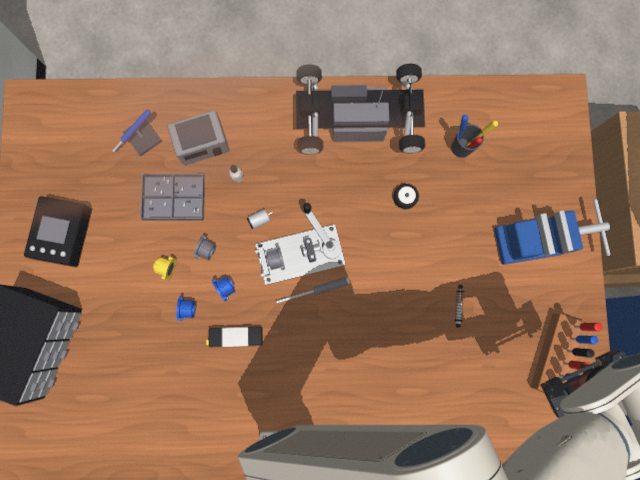

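View pics/side0.png

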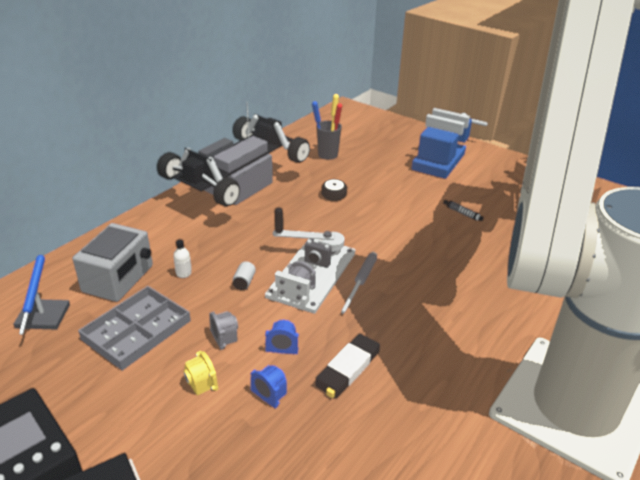

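Candidates in the top view: grey half (204,247), blue halves (223,288) and (185,308), yellow half (164,267). The grey bolted half at (272,258) sits on the jig, so the loose grey one at (204,247) is the part I want. In the side view it is at (223,328). The lever pivot is about (330,244), with the handle at (307,208).

```bash
python3 - <<'E'
import cv2,numpy as np
a=cv2.imread('pics/top0.png')[190:290,185:355]; b=cv2.imread('pics/side0.png')[200:350,200:370]
a=cv2.resize(a,None,fx=4.7,fy=4.7,interpolation=cv2.INTER_CUBIC)
cv2.imwrite('pics/c1.png',a)
b=cv2.resize(b,None,fx=4,fy=4,interpolation=cv2.INTER_CUBIC)
cv2.imwrite('pics/c2.png',b)
E
```

```text
(no output)
```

View pics/c1.png

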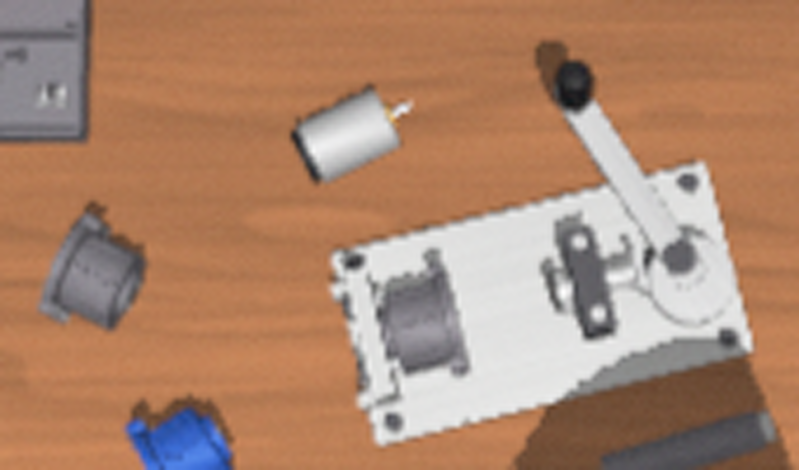

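View pics/c2.png

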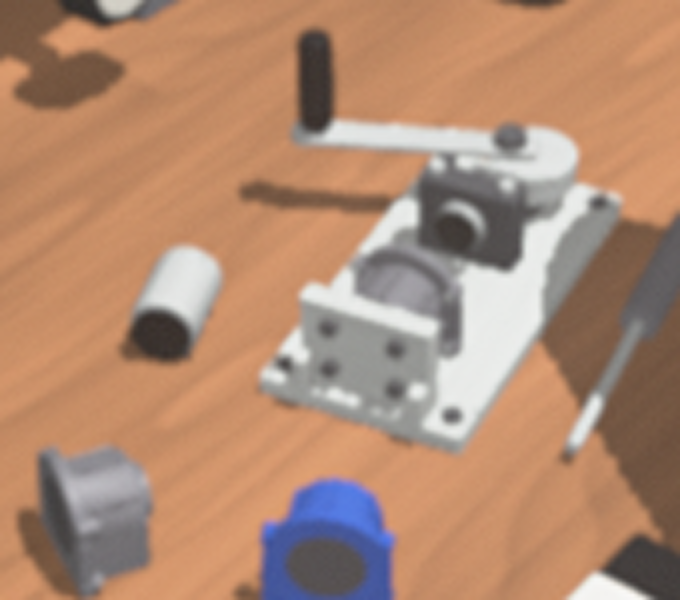

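The crops show the grey half at crop pixel (95,270) top and (95,520) side, joint face to the left. The jig plate corners, the open lever and the pad in its guide block are all clear. Next I fit the poses.

```bash
cat > fit.py <<'E'
from h import *
from scipy.optimize import least_squares, minimize
def T(p,P):
    c,s=np.cos(p[2]),np.sin(p[2]); P=np.atleast_2d(P)
    return np.c_[p[0]+c*P[:,0]-s*P[:,1],p[1]+s*P[:,0]+c*P[:,1],P[:,2]]
def slab(w,zc,r,y0,y1):
    a=np.linspace(0,np.pi,25); x=np.r_[w/2,-w/2,r*np.cos(a)]; z=np.r_[0,0,zc+r*np.sin(a)]
    return np.vstack([np.c_[x,0*x+y,z] for y in(y0,y1)])
parts=[slab(44,28,22,-15,15),slab(58,28,29,15,21),np.vstack([np.c_[13*np.cos(a:=np.linspace(0,6.28,25)),0*a+y,26+13*np.sin(a)] for y in(-20,-14)])]
def mask(d,p,dz=0,S=4):
    m=np.zeros((480*S,640*S),np.uint8)
    for P in parts:
        q=proj(d,T(p,P+[0,0,dz])); h=cv2.convexHull(((q+.5)*S).astype(np.int32)); cv2.fillConvexPoly(m,h,1)
    return cv2.resize(m.astype(np.float32),(640,480),interpolation=cv2.INTER_AREA)
E
cat > m1.py <<'E'
from fit import *
dt,ds=shot('top'),shot('side')
def seg(d,u,v):
    f=d['frame'].astype(int); b=((f[...,2]-f[...,0])<22).astype(np.float32)
    k=np.zeros_like(b); k[v-22:v+24,u-19:u+19]=1; return b*k
J0=[(333,255),(703,165),(750,345),(380,442)]
ct=np.array(J0)/4.7+[185,190]-.4
cw=np.array([[55,107.5,12],[55,-107.5,12],[-55,-107.5,12],[-55,107.5,12.]])
print('top corners',unproj(dt,ct,12).round(1).tolist())
cs=np.array([(262,382),(620,197),(460,450)])/4.+200-.4
f=lambda p:np.r_[(proj(dt,T(p,cw))-ct).ravel(),(proj(ds,T(p,cw[[0,1,3]]))-cs).ravel()]
j=least_squares(f,[560,0,.2]); print('jig',j.x,j.fun.round(1))
x0=unproj(dt,[(203,246)],26)[0]
mt,ms=seg(dt,204,247),seg(ds,223,328); print(mt.sum(),ms.sum(),x0)
c=lambda p:np.abs(mask(dt,p)-mt).sum()+np.abs(mask(ds,p)-ms).sum()
best=min((minimize(c,[x0[0],x0[1],y],method='Nelder-Mead',options=dict(initial_simplex=np.array([[x0[0],x0[1],y],[x0[0]+10,x0[1],y],[x0[0],x0[1]+10,y],[x0[0],x0[1],y+.2]]))) for y in(-.7,-.4,-.1)),key=lambda r:r.fun)
print('half',best.x,best.fun)
print('bolted-check',proj(dt,T(j.x,[0,45,69])),'handle',proj(dt,T(j.x,[105*np.cos(.33),-80+105*np.sin(.33),113])),(np.array([573,75])/4.7+[185,190]))
v=dt['frame'].copy()
for P in parts: cv2.polylines(v,[cv2.convexHull(proj(dt,T(best.x,P)).round().astype(np.int32))],True,(0,255,0))
w=ds['frame'].copy()
for P in parts:
    cv2.polylines(w,[cv2.convexHull(proj(ds,T(best.x,P)).round().astype(np.int32))],True,(0,255,0))
cv2.polylines(w,[proj(ds,T(j.x,cw)).round().astype(np.int32)],True,(0,0,255))
cv2.polylines(v,[proj(dt,T(j.x,cw)).round().astype(np.int32)],True,(0,0,255))
cv2.imwrite('pics/fit.png',cv2.resize(np.hstack([v[200:330,170:350],w[230:360,190:370]]),None,fx=2.2,fy=2.2,interpolation=cv2.INTER_NEAREST))
E
python3 m1.py
```

```text
top corners [[583.6, 117.1, 12.0], [631.2, -89.6, 12.0], [529.5, -113.4, 12.0], [479.3, 91.6, 12.0]]
jig [ 5.35967249e+02 -3.64232883e+00  6.34785545e-02] [  3.8  -0.2   7.1  12.5   0.8  16.   -3.3   2.    3.3  -4.8 -27.5 -10.5
  -0.6  -0.2]
332.0 749.0 [578.11869681 250.85991385  26.        ]
half [ 5.70585639e+02  2.42857228e+02 -4.93509676e-01] 116.125
bolted-check [[283.73186694 260.06393036]] handle [[316.99963697 214.89865564]] [306.91489362 205.95744681]
```

View pics/fit.png

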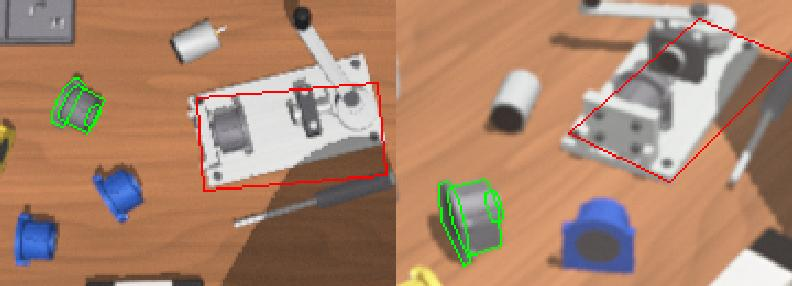

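The half fit overlays well. I mislabelled one side-view corner of the jig, so I'll fix that.

```bash
sed -i 's/cw\[\[0,1,3\]\]/cw[[0,2,3]]/' m1.py; cat >> m1.py <<'E'
for d,n in((dt,'t'),(ds,'s')):
    m=mt if n=='t' else ms
    r=minimize(lambda p:np.abs(mask(d,p)-m).sum(),best.x,method='Nelder-Mead',options=dict(initial_simplex=best.x+np.array([[0,0,0],[6,0,0],[0,6,0],[0,0,.15]])));print(n,r.x,r.fun)
tgt=T(j.x,[0,24,38])[0]; print('target mid',tgt,'handle',T(j.x,[105*np.cos(.33),-80+105*np.sin(.33),85]),'piv',T(j.x,[0,-80,0]),'end',T(j.x,[0,-185,0]))
E
python3 m1.py
```

```text
top corners [[583.6, 117.1, 12.0], [631.2, -89.6, 12.0], [529.5, -113.4, 12.0], [479.3, 91.6, 12.0]]
jig [5.54899892e+02 2.96764730e+00 2.38355627e-01] [-1.3  0.3 -0.4 -0.9  0.4  1.  -1.1  1.2 -0.7 -1.1  0.4  0.   0.5 -2.2]
332.0 750.0 [578.11869681 250.85991385  26.        ]
half [ 5.70641628e+02  2.42871695e+02 -4.92680774e-01] 116.0625
bolted-check [[281.51771985 255.66838779]] handle [[306.66043677 205.34725925]] [306.91489362 205.95744681]
t [ 5.70633049e+02  2.42874024e+02 -4.92298349e-01] 46.8125
s [ 5.70871521e+02  2.42860363e+02 -5.07576634e-01] 65.375
target mid [549.23337035  26.2891081   38.        ] handle [[662.28095226 -18.25462867  85.        ]] piv [[573.78829702 -74.77055535   0.        ]] end [[ 598.57932875 -176.80194633    0.        ]]
```

```bash
cat >> h.py <<'E'
def plan(tgt,ax):
    """tool-frame shift after turning so that the closing axis lies along world angle ax"""
    o=ctrl.get_obs(); R=cv2.Rodrigues(np.array(o['orientation'],float))[0]
    y=np.arctan2(R[1,1],R[0,1]); dy=(ax-y+np.pi/2)%np.pi-np.pi/2   # world yaw change
    turn=-dy; R2=R@cv2.Rodrigues(np.array([0,0,turn]))[0]
    s=R2.T@(np.array(tgt)-o['ee_pos'])
    s0=R.T@(np.array(tgt)-o['ee_pos'])
    print('t',round(o['t'],2),'pos',o['ee_pos'].round(1),'tilt',np.degrees(np.arccos(-R[2,2])).round(2),'closing yaw',round(y,4),'F',o['ft_force'].round(1),'w',round(o['width'],1),'g',round(o['grasp_force'],1))
    print('turn',round(turn,4),'shift mm (after turn)',s.round(1),'(before turn)',s0.round(1),'q6',o['qpos'][5].round(2))
E
python3 -c "
from h import *
plan([570.6,242.9,240],-.493)"
```

```text
t 0.3 pos [ 245.  -574.8  241.4] tilt 0.03 closing yaw -1.168 F [-0.4 -0.  -1.2] w 87.6 g 0.0
turn -0.675 shift mm (after turn) [ 874.4 -100.1    1.8] (before turn) [ 620.1 -624.6    1.8] q6 -0.02
```

Request:
{"name": "arm_command", "arguments": {"series": [{"linear": [0.029, -0.029, 0], "turn": 0}, {"linear": [0.029, -0.029, 0], "turn": 0}, {"linear": [0.029, -0.029, 0], "turn": 0}, {"linear": [0.029, -0.029, 0], "turn": 0}, {"linear": [0.029, -0.029, 0], "turn": 0}, {"linear": [0.029, -0.029, 0], "turn": 0}, {"linear": [0.029, -0.029, 0], "turn": 0}, {"linear": [0.029, -0.029, 0], "turn": 0}, {"linear": [0.029, -0.029, 0], "turn": 0}, {"linear": [0.029, -0.029, 0], "turn": 0}], "jaw": 1}}

```text
t: 1.3
ee_pos: [398.5, -193.0, 241.9]
orientation: [3.078, 0.628, 0.001]
ft_force: [1.5, -0.3, -0.2]
width: 87.8
grasp_force: 0.0
```

Request:
{"name": "arm_command", "arguments": {"series": [{"linear": [0.029, -0.029, 0], "turn": 0}, {"linear": [0.029, -0.029, 0], "turn": 0}, {"linear": [0.029, -0.029, 0], "turn": 0}, {"linear": [0.029, -0.029, 0], "turn": 0}, {"linear": [0.029, -0.029, 0], "turn": 0}, {"linear": [0.029, -0.029, 0], "turn": 0}, {"linear": [0.029, -0.029, 0], "turn": 0}, {"linear": [0.029, -0.029, 0], "turn": 0}, {"linear": [0.029, -0.029, 0], "turn": 0}, {"linear": [0.029, -0.029, 0], "turn": 0}]}}

```text
t: 2.3
ee_pos: [551.6, 187.7, 241.7]
orientation: [3.078, 0.629, 0.0]
ft_force: [-0.3, -0.1, 0.3]
width: 88.0
grasp_force: 0.0
```

Request:
{"name": "arm_command", "arguments": {"series": [{"linear": [0, 0, 0], "turn": -0.135}, {"linear": [0, 0, 0], "turn": -0.135}, {"linear": [0, 0, 0], "turn": -0.135}, {"linear": [0, 0, 0], "turn": -0.135}, {"linear": [0, 0, 0], "turn": -0.135}, {"linear": [0, 0, 0], "turn": 0}]}}

```text
t: 2.9
ee_pos: [551.2, 186.0, 241.6]
orientation: [-2.695, -1.614, 0.0]
ft_force: [0.6, -0.1, 0.3]
width: 87.7
grasp_force: 0.0
```

```bash
python3 -c "
from h import *
plan([570.6,242.9,150],-.493)"
```

```text
t 2.9 pos [551.2 186.  241.6] tilt 0.01 closing yaw -0.4918 F [ 0.6 -0.1  0.3] w 87.7 g 0.0
turn 0.0012 shift mm (after turn) [59.3 -9.8 91.6] (before turn) [59.3 -9.7 91.6] q6 0.8
```

Request:
{"name": "arm_command", "arguments": {"series": [{"linear": [0.02, -0.003, 0.03], "turn": 0}, {"linear": [0.02, -0.003, 0.03], "turn": 0}, {"linear": [0.019, -0.004, 0.03], "turn": 0}, {"linear": [0, 0, 0.03], "turn": 0}, {"linear": [0, 0, 0.03], "turn": 0}, {"linear": [0, 0, 0.03], "turn": 0}, {"linear": [0, 0, 0.02], "turn": 0}, {"linear": [0, 0, 0.01], "turn": 0}, {"linear": [0, 0, 0.005], "turn": 0}, {"linear": [0, 0, 0], "turn": 0}]}}

```text
t: 3.9
ee_pos: [570.5, 242.7, 26.7]
orientation: [-2.697, -1.611, -0.0]
ft_force: [0.5, -0.4, 0.9]
width: 87.6
grasp_force: 0.0
```

Request:
{"name": "arm_command", "arguments": {"series": [{"linear": [0, 0, 0], "turn": 0}, {"linear": [0, 0, 0], "turn": 0}, {"linear": [0, 0, 0], "turn": 0}, {"linear": [0, 0, 0], "turn": 0}, {"linear": [0, 0, 0], "turn": 0}, {"linear": [0, 0, 0], "turn": 0}], "jaw": -1}}

```text
t: 4.5
ee_pos: [570.3, 242.7, 26.8]
orientation: [-2.696, -1.612, -0.0]
ft_force: [-0.8, -0.0, 1.8]
width: 44.1
grasp_force: 29.6
```

```bash
python3 -c "
from h import *
plan([570.6,242.9,26],-.493)"
```

```text
t 4.5 pos [570.3 242.7  26.8] tilt 0.01 closing yaw -0.4931 F [-0.8 -0.   1.8] w 44.1 g 29.6
turn -0.0001 shift mm (after turn) [0.3 0.2 0.8] (before turn) [0.3 0.2 0.8] q6 0.88
```

Request:
{"name": "arm_command", "arguments": {"series": [{"linear": [0, 0, -0.01], "turn": 0}, {"linear": [0, 0, -0.03], "turn": 0}, {"linear": [0, 0, -0.03], "turn": 0}, {"linear": [0, 0, -0.03], "turn": 0}, {"linear": [0, 0, -0.02], "turn": -0.145}, {"linear": [0, 0, 0], "turn": -0.145}, {"linear": [0, 0, 0], "turn": -0.147}, {"linear": [0, 0, 0], "turn": -0.147}, {"linear": [0, 0, 0], "turn": -0.147}, {"linear": [0, 0, 0], "turn": 0}]}}

```text
t: 5.5
ee_pos: [570.2, 242.6, 147.1]
orientation: [1.94, 2.471, 0.0]
ft_force: [0.2, 0.4, -1.8]
width: 44.4
grasp_force: 29.6
```

```bash
python3 - <<'E'
from fit import *
j=[554.9,3.0,.238]
d,s=shot('top'),shot('side')
a=cv2.resize(d['frame'][190:300,240:350],None,fx=4,fy=4,interpolation=cv2.INTER_CUBIC)
b=cv2.resize(s['frame'][225:315,260:360],None,fx=3.6,fy=3.6,interpolation=cv2.INTER_CUBIC)
def quad(im,dd,P,o,f,c): cv2.polylines(im,[(((proj(dd,T(j,P))-o)+.5)*f-.5).round().astype(np.int32)],True,c)
def rect(x,y0,y1,z): return np.array([[x,y0,z],[x,y1,z],[-x,y1,z],[-x,y0,z]],float)
for im,dd,o,f in((a,d,(240,190),4),(b,s,(260,225),3.6)):
    for P in(rect(55,-107.5,107.5,12),rect(28,-38,-20,60),rect(35,86,98,64)): quad(im,dd,P,o,f,(0,0,255))
    for P in parts[:2]:
        Q=P*[1,-1,1]+[0,66,12]; quad(im,dd,cv2.convexHull(Q[:1]*0+Q[:1],).reshape(-1,3) if 0 else Q[Q[:,1]==Q[:,1].min()],o,f,(0,255,0))
h=max(a.shape[0],b.shape[0]); b=cv2.copyMakeBorder(b,0,h-b.shape[0],0,0,0)
cv2.imwrite('pics/j1.png',np.hstack([a,b])[:600,:800])
plan([0,0,0],.238)
E
```

```text
t 5.6 pos [570.3 242.6 147. ] tilt 0.01 closing yaw 0.234 F [ 0.4 -0.2 -1.8] w 44.1 g 29.6
turn -0.004 shift mm (after turn) [-101.4 -611.5  146.9] (before turn) [-103.8 -611.   146.9] q6 0.15
```

View pics/j1.png

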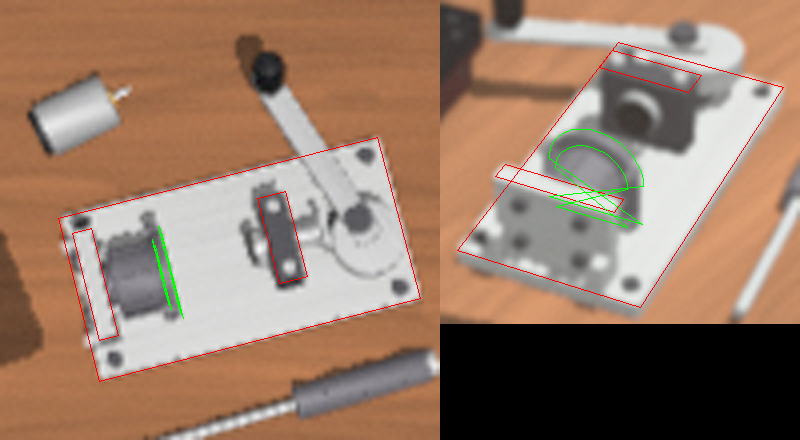

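The top overlay matches the jig plate, guide block and end plate to within about 1 px. Next I go above the free bed at jig y 18.

```bash
python3 - <<'E'
from fit import *
plan(T([554.9,3.0,.238],[0,18,147])[0],.238)
E
```

```text
t 5.6 pos [570.3 242.6 147. ] tilt 0.01 closing yaw 0.234 F [ 0.4 -0.2 -1.8] w 44.1 g 29.6
turn -0.004 shift mm (after turn) [-211.3  -71.5   -0. ] (before turn) [-211.6  -70.6   -0. ] q6 0.15
```

Request:
{"name": "arm_command", "arguments": {"series": [{"linear": [0, 0, 0], "turn": -0.004}, {"linear": [-0.02, -0.007, 0], "turn": 0}, {"linear": [-0.035, -0.012, 0], "turn": 0}, {"linear": [-0.035, -0.012, 0], "turn": 0}, {"linear": [-0.035, -0.012, 0], "turn": 0}, {"linear": [-0.035, -0.012, 0], "turn": 0}, {"linear": [-0.031, -0.01, 0], "turn": 0}, {"linear": [-0.0203, -0.0065, 0], "turn": 0}, {"linear": [0, 0, 0], "turn": 0}, {"linear": [0, 0, 0], "turn": 0}]}}

```text
t: 6.6
ee_pos: [551.7, 20.3, 146.8]
orientation: [-1.94, -2.471, -0.0]
ft_force: [0.3, -0.1, -1.7]
width: 44.1
grasp_force: 29.6
```

Request:
{"name": "arm_command", "arguments": {"series": [{"linear": [0, 0, 0.02], "turn": 0}, {"linear": [0, 0, 0.02], "turn": 0}, {"linear": [0, 0, 0.01], "turn": 0}, {"linear": [0, 0, 0], "turn": 0}, {"linear": [0, 0, 0], "turn": 0}]}}

```text
t: 7.1
ee_pos: [551.9, 21.0, 96.9]
orientation: [1.936, 2.474, 0.0]
ft_force: [0.1, 0.7, -1.5]
width: 44.4
grasp_force: 29.6
```

```bash
python3 - <<'E'
from fit import *
j=[554.9,3.0,.238]
plan(T(j,[0,18,39.5])[0],.238)
d,s=shot('top'),shot('side')
o=ctrl.get_obs(); e=o['ee_pos']; p=[e[0],e[1],.238]
def draw(im,dd,p,P,o,f,c): cv2.polylines(im,[(((proj(dd,T(p,P))-o)+.5)*f-.5).round().astype(np.int32)],True,c)
def rect(x,y0,y1,z): return np.array([[x,y0,z],[x,y1,z],[-x,y1,z],[-x,y0,z]],float)
f=7;O=(265,205);im=cv2.resize(s['frame'][205:290,265:350],None,fx=f,fy=f,interpolation=cv2.INTER_CUBIC)
order=[0]+list(range(2,27))+[1]
for y in(15,21): draw(im,s,p,slab(58,28,29,y,y)[order]+[0,0,e[2]-26.8],O,f,(0,255,0))
draw(im,s,p,slab(44,28,22,-15,-15)[order]+[0,0,e[2]-26.8],O,f,(0,255,0))
draw(im,s,j,slab(58,28,29,45,45)[order]+[0,0,12],O,f,(0,0,255))
draw(im,s,j,slab(58,28,29,51,51)[order]+[0,0,12],O,f,(0,0,255))
draw(im,s,j,rect(35,86,98,64),O,f,(255,0,0))
cv2.imwrite('pics/k.png',im)
E
```

```text
t 7.1 pos [551.9  21.   96.9] tilt 0.01 closing yaw 0.2426 F [ 0.1  0.7 -1.5] w 44.4 g 29.6
turn 0.0046 shift mm (after turn) [-0.3 -1.3 57.4] (before turn) [-0.3 -1.3 57.4] q6 -0.23
```

View pics/k.png

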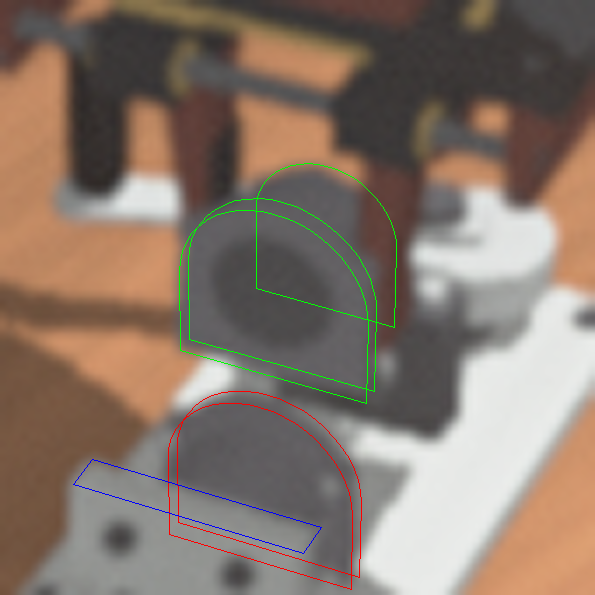

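The overlay shows the held half (about 275,290) and the bolted half (about 265,480) both matching the model within about 1 px. I'll correct by 1.3 mm and lower it.

Request:
{"name": "arm_command", "arguments": {"series": [{"linear": [-0.0003, -0.0013, 0], "turn": 0.0046}, {"linear": [0, 0, 0.015], "turn": 0}, {"linear": [0, 0, 0.015], "turn": 0}, {"linear": [0, 0, 0.012], "turn": 0}, {"linear": [0, 0, 0.008], "turn": 0}, {"linear": [0, 0, 0.005], "turn": 0}, {"linear": [0, 0, 0.002], "turn": 0}, {"linear": [0, 0, 0], "turn": 0}, {"linear": [0, 0, 0], "turn": 0}]}}

```text
t: 8.1
ee_pos: [550.7, 19.8, 40.0]
orientation: [1.942, 2.468, 0.001]
ft_force: [1.3, -0.1, -0.5]
width: 44.3
grasp_force: 29.6
```

```bash
python3 - <<'E'
from fit import *
plan(T([554.9,3.0,.238],[0,24,38.8])[0],.238)
E
```

```text
t 8.1 pos [550.7  19.8  40. ] tilt 0.04 closing yaw 0.2374 F [ 1.3 -0.1 -0.5] w 44.3 g 29.6
turn -0.0006 shift mm (after turn) [6.7 0.1 1.2] (before turn) [6.7 0.1 1.2] q6 -0.22
```

Request:
{"name": "arm_command", "arguments": {"series": [{"linear": [0, 0, 0.001], "turn": 0}, {"linear": [0, 0, 0], "turn": 0}, {"linear": [0.002, 0, 0], "turn": 0}, {"linear": [0.002, 0, 0], "turn": 0}, {"linear": [0.001, 0, 0], "turn": 0}, {"linear": [0, 0, 0], "turn": 0}]}}

```text
t: 8.7
ee_pos: [549.3, 24.9, 38.8]
orientation: [1.942, 2.469, 0.0]
ft_force: [-0.3, 0.3, 1.4]
width: 44.3
grasp_force: 29.6
```

Request:
{"name": "arm_command", "arguments": {"series": [{"linear": [0.001, 0, 0], "turn": 0}, {"linear": [0, 0, 0], "turn": 0}]}}

```text
t: 8.9
ee_pos: [549.2, 25.7, 38.8]
orientation: [1.942, 2.469, 0.0]
ft_force: [0.5, -0.0, 1.7]
width: 44.1
grasp_force: 29.6
```

Request:
{"name": "arm_command", "arguments": {"series": [{"linear": [0.001, 0, 0], "turn": 0}, {"linear": [0, 0, 0], "turn": 0}]}}

```text
t: 9.1
ee_pos: [549.0, 26.2, 38.8]
orientation: [1.942, 2.468, -0.0]
ft_force: [0.9, -4.9, 0.4]
width: 43.9
grasp_force: 29.6
```

Request:
{"name": "arm_command", "arguments": {"series": [{"linear": [0.001, 0, 0], "turn": 0}, {"linear": [0, 0, 0], "turn": 0}]}}

```text
t: 9.3
ee_pos: [548.9, 26.5, 38.9]
orientation: [1.942, 2.468, -0.001]
ft_force: [0.8, -9.1, 0.6]
width: 44.2
grasp_force: 29.6
```

```bash
python3 - <<'E'
from fit import *
j=[554.9,3.0,.238]
plan(T(j,[0,24,38.8])[0],.238); print(ctrl.get_obs()['moment'])
s=shot('side')
def draw(im,dd,p,P,o,f,c): cv2.polylines(im,[(((proj(dd,T(p,P))-o)+.5)*f-.5).round().astype(np.int32)],True,c)
f=10;O=(277,240);a=cv2.resize(s['frame'][240:300,277:337],None,fx=f,fy=f,interpolation=cv2.INTER_CUBIC)
cv2.imwrite('pics/l.png',a)
E
```

```text
t 9.3 pos [548.9  26.5  38.9] tilt 0.08 closing yaw 0.2375 F [ 0.8 -9.1  0.6] w 44.2 g 29.6
turn -0.0005 shift mm (after turn) [-0.3  0.3  0.1] (before turn) [-0.3  0.3  0.1] q6 -0.21
[-1.67406595 -0.29060368 -0.17108199]
```

View pics/l.png

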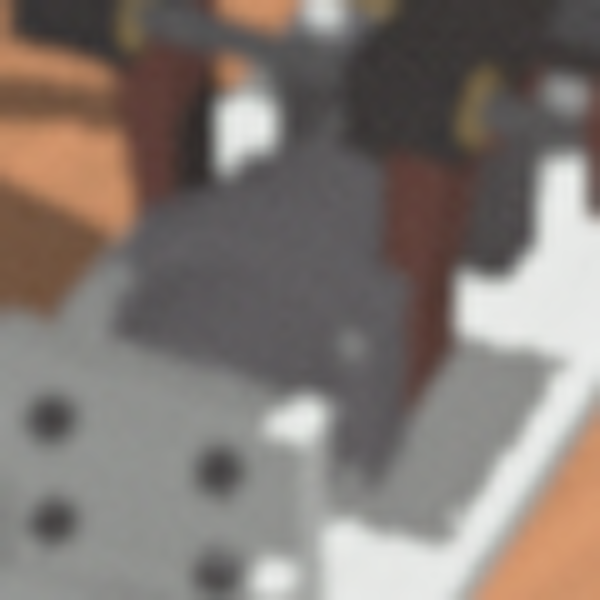

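Contact came where predicted and the push reads 9 N. The crop shows the loose half against the bolted one with no visible gap. I'll release and rise.

Request:
{"name": "arm_command", "arguments": {"series": [{"linear": [0, 0, 0], "turn": 0}, {"linear": [0, 0, 0], "turn": 0}, {"linear": [0, 0, 0], "turn": 0}, {"linear": [0, 0, 0], "turn": 0}, {"linear": [0, 0, -0.01], "turn": 0}, {"linear": [0, 0, -0.025], "turn": 0}, {"linear": [0, 0, -0.035], "turn": 0}, {"linear": [0, 0, -0.035], "turn": 0}, {"linear": [0, 0, -0.02], "turn": 0}, {"linear": [0, 0, 0], "turn": 0}], "jaw": 1}}

```text
t: 10.35
ee_pos: [550.5, 27.8, 167.3]
orientation: [1.94, 2.465, 0.007]
ft_force: [-0.3, 0.5, -0.1]
width: 87.8
grasp_force: 0.0
```

```bash
python3 - <<'E'
from fit import *
j=[554.9,3.0,.238]
h=T(j,[105*np.cos(.33),-80+105*np.sin(.33),160])[0]; print('handle',h)
plan(h,.238)
E
```

```text
handle [662.27350636 -18.26046226 160.        ]
t 10.35 pos [550.5  27.8 167.3] tilt 0.37 closing yaw 0.2375 F [-0.3  0.5 -0.1] w 87.8 g 0.0
turn -0.0005 shift mm (after turn) [-71.1  97.7   8. ] (before turn) [-71.   97.7   8. ] q6 -0.21
```

Request:
{"name": "arm_command", "arguments": {"series": [{"linear": [-0.015, 0.02, 0], "turn": 0}, {"linear": [-0.02, 0.028, 0], "turn": 0}, {"linear": [-0.02, 0.028, 0.005], "turn": 0}, {"linear": [-0.016, 0.0217, 0.003], "turn": 0}, {"linear": [0, 0, 0], "turn": 0}, {"linear": [0, 0, 0], "turn": 0}]}}

```text
t: 10.95
ee_pos: [659.1, -18.5, 154.2]
orientation: [-1.942, -2.467, 0.002]
ft_force: [-0.3, -0.5, -0.2]
width: 87.6
grasp_force: 0.0
```

```bash
python3 - <<'E'
from fit import *
j=[554.9,3.0,.238]
h=T(j,[105*np.cos(.33),-80+105*np.sin(.33),88])[0]
plan(h,.238)
d,s=shot('top'),shot('side')
def draw(im,dd,p,P,o,f,c): cv2.polylines(im,[(((proj(dd,T(p,P))-o)+.5)*f-.5).round().astype(np.int32)],True,c)
a=cv2.resize(d['frame'][190:290,255:345],None,fx=4,fy=4,interpolation=cv2.INTER_CUBIC)
f=8;b=cv2.resize(s['frame'][235:300,280:330],None,fx=f,fy=f,interpolation=cv2.INTER_CUBIC)
b=cv2.copyMakeBorder(b,0,600-b.shape[0],0,0,0) if b.shape[0]<600 else b
a=cv2.copyMakeBorder(a,0,b.shape[0]-a.shape[0],0,0,0)
cv2.imwrite('pics/n.png',np.hstack([a,b])[:600,:800])
E
```

```text
t 10.95 pos [659.1 -18.5 154.2] tilt 0.16 closing yaw 0.237 F [-0.3 -0.5 -0.2] w 87.6 g 0.0
turn -0.001 shift mm (after turn) [-0.6  3.3 66.2] (before turn) [-0.6  3.3 66.2] q6 -0.28
```

View pics/n.png

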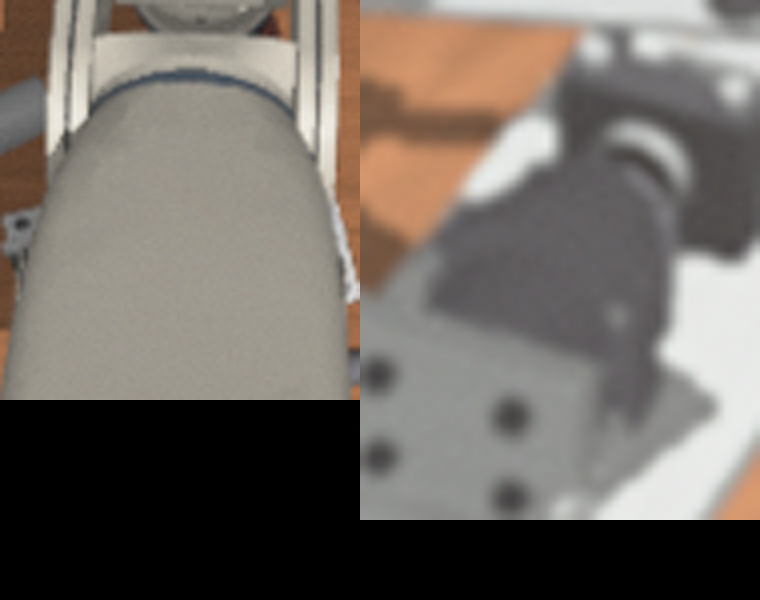

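The side view shows the half standing upright and butted (about 560,230), with the arm hiding the top view. I'll step aside briefly to check the lateral alignment from above.

Request:
{"name": "arm_command", "arguments": {"series": [{"linear": [-0.02, 0, 0], "turn": 0}, {"linear": [-0.04, 0, 0], "turn": 0}, {"linear": [-0.04, 0, 0], "turn": 0}, {"linear": [-0.04, 0, 0], "turn": 0}, {"linear": [-0.04, 0, 0], "turn": 0}, {"linear": [-0.04, 0, 0], "turn": 0}, {"linear": [-0.03, 0, 0], "turn": 0}, {"linear": [0, 0, 0], "turn": 0}]}}

```text
t: 11.85
ee_pos: [718.7, -266.5, 155.9]
orientation: [1.946, 2.464, -0.001]
ft_force: [-0.4, 0.6, 0.5]
width: 88.0
grasp_force: 0.0
```

```bash
python3 - <<'E'
from fit import *
j=[554.9,3.0,.238]
d=shot('top')
# rectify at z=40 into the jig frame: 4 px/mm, columns = jig y (-30..110), rows = jig x (70..-70)
def rectify(z):
    Y,X=np.meshgrid(np.arange(-30,110,.25),np.arange(70,-70,-.25))
    q=proj(d,T(j,np.c_[X.ravel(),Y.ravel(),0*X.ravel()+z])).astype(np.float32)
    return cv2.remap(d['frame'],q[:,0].reshape(X.shape),q[:,1].reshape(X.shape),cv2.INTER_CUBIC)
im=rectify(40); g=cv2.cvtColor(im,cv2.COLOR_BGR2GRAY).astype(float)
xs=np.arange(70,-70,-.25)
def edges(y0,y1):
    c=g[:,int((y0+30)*4):int((y1+30)*4)].mean(1); c=cv2.GaussianBlur(c[:,None],(1,9),0).ravel()
    gr=np.gradient(c); m=np.abs(xs)<45
    up=(xs>5)&(xs<45); lo=(xs<-5)&(xs>-45)
    return xs[up][gr[up].argmin()],xs[lo][gr[lo].argmax()]
for a in((8,14),(14,20),(20,26),(26,32),(34,40),(40,44),(46,50),(52,58),(58,64),(64,70),(70,76)): print(a,edges(*a))
cv2.imwrite('pics/r.png',im)
E
```

```text
(8, 14) (np.float64(22.75), np.float64(-14.5))
(14, 20) (np.float64(22.5), np.float64(-23.0))
(20, 26) (np.float64(22.75), np.float64(-23.5))
(26, 32) (np.float64(22.5), np.float64(-23.25))
(34, 40) (np.float64(32.25), np.float64(-31.5))
(40, 44) (np.float64(32.5), np.float64(-32.25))
(46, 50) (np.float64(32.0), np.float64(-31.0))
(52, 58) (np.float64(32.0), np.float64(-31.75))
(58, 64) (np.float64(22.5), np.float64(-24.25))
(64, 70) (np.float64(23.0), np.float64(-23.5))
(70, 76) (np.float64(22.75), np.float64(-23.75))
```

View pics/r.png

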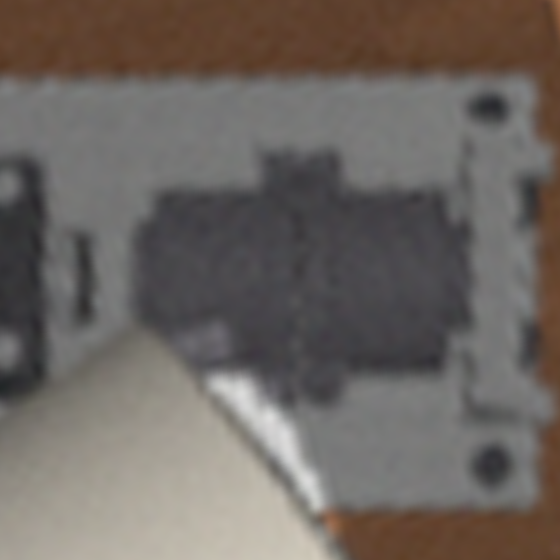

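The rectified view (jig +y to the right) shows both bodies and flanges in line: top edges 22.5 and 22.75 mm, flanges butted at column 300. Now to the lever handle.

```bash
python3 - <<'E'
from fit import *
j=[554.9,3.0,.238]
plan(T(j,[105*np.cos(.33),-80+105*np.sin(.33),155])[0],.238)
# handle by side view: dark blob near its expected pixel
s=shot('side'); q=proj(s,T(j,[[105*np.cos(.33),-80+105*np.sin(.33),z] for z in(53,113)])); print(q)
m=(s['frame'].max(2)<70); r=np.zeros_like(m); u,v=q.mean(0).astype(int); r[v-25:v+25,u-12:u+13]=1
ys,xs=np.nonzero(m&r); print(xs.min(),xs.max(),ys.min(),ys.max(),xs.mean(),ys.mean())
E
```

```text
t 11.9 pos [ 718.3 -264.1  155.6] tilt 0.02 closing yaw 0.2346 F [-0.1  0.2 -0.3] w 87.5 g 0.0
turn -0.0034 shift mm (after turn) [252.1   3.5   0.6] (before turn) [252.2   2.7   0.6] q6 -0.6
[[278.77083163 231.00509297]
 [278.22168727 207.69935124]]
274 283 208 232 278.4818652849741 219.7979274611399
```

Request:
{"name": "arm_command", "arguments": {"series": [{"linear": [0, 0, 0], "turn": -0.0034}, {"linear": [0.02, 0.0005, 0], "turn": 0}, {"linear": [0.04, 0.0005, 0], "turn": 0}, {"linear": [0.04, 0.0005, 0], "turn": 0}, {"linear": [0.04, 0.0005, 0], "turn": 0}, {"linear": [0.04, 0.0005, 0], "turn": 0}, {"linear": [0.04, 0.0005, 0], "turn": 0}, {"linear": [0.032, 0.0005, 0], "turn": 0}, {"linear": [0, 0, 0], "turn": 0}, {"linear": [0, 0, 0], "turn": 0}]}}

```text
t: 12.95
ee_pos: [661.5, -13.6, 156.1]
orientation: [1.934, 2.475, -0.0]
ft_force: [-0.0, -0.8, -0.1]
width: 87.6
grasp_force: 0.0
```

Request:
{"name": "arm_command", "arguments": {"series": [{"linear": [0, 0, 0.015], "turn": 0}, {"linear": [0, 0, 0.015], "turn": 0}, {"linear": [0, 0, 0.015], "turn": 0}, {"linear": [0, 0, 0.015], "turn": 0}, {"linear": [0, 0, 0.007], "turn": 0}, {"linear": [0, 0, 0], "turn": 0}, {"linear": [0, 0, 0], "turn": 0}]}}

```text
t: 13.65
ee_pos: [662.4, -16.0, 88.5]
orientation: [-1.939, -2.472, 0.0]
ft_force: [0.6, -0.9, 0.7]
width: 87.7
grasp_force: 0.0
```

```bash
python3 - <<'E'
from fit import *
plan(T([554.9,3.0,.238],[105*np.cos(.33),-80+105*np.sin(.33),88])[0],.238)
E
```

```text
t 13.65 pos [662.4 -16.   88.5] tilt 0.01 closing yaw 0.2405 F [ 0.6 -0.9  0.7] w 87.7 g 0.0
turn 0.0025 shift mm (after turn) [-2.1 -0.6  0.5] (before turn) [-2.1 -0.6  0.5] q6 -0.28
```

Request:
{"name": "arm_command", "arguments": {"series": [{"linear": [-0.0021, -0.0006, 0], "turn": 0.0025}, {"linear": [0, 0, 0], "turn": 0}]}}

```text
t: 13.85
ee_pos: [662.7, -18.3, 89.5]
orientation: [1.941, 2.469, 0.001]
ft_force: [-0.2, -0.0, 0.2]
width: 87.6
grasp_force: 0.0
```

Request:
{"name": "arm_command", "arguments": {"series": [{"linear": [0, 0, 0], "turn": 0}, {"linear": [0, 0, 0], "turn": 0}, {"linear": [0, 0, 0], "turn": 0}, {"linear": [0, 0, 0], "turn": 0}, {"linear": [0, 0, 0], "turn": 0}, {"linear": [0, 0, 0], "turn": 0}, {"linear": [0, 0, 0], "turn": 0}, {"linear": [0, 0, 0], "turn": 0}], "jaw": -1}}

```text
t: 14.65
ee_pos: [662.2, -18.1, 88.6]
orientation: [-1.942, -2.47, 0.0]
ft_force: [0.2, 0.5, 0.7]
width: 27.2
grasp_force: 0.0
```

```bash
python3 - <<'E'
from fit import *
j=np.array([554.9,3.0,.238])
o=ctrl.get_obs(); c,s=np.cos(.238),np.sin(.238); dx=o['ee_pos'][:2]-j[:2]
J=np.array([c*dx[0]+s*dx[1],-s*dx[0]+c*dx[1]+80]); print('rel pivot',J,'r',np.hypot(*J),'ang',np.arctan2(J[1],J[0])); plan([0,0,0],.238)
a=np.linspace(.33,-np.pi/2,21); P=105*np.c_[np.sin(a),np.cos(a)]  # tool x = jig y, tool y = jig x
print(np.diff(P,axis=0).round(1).tolist())
E
```

```text
rel pivot [99.26774414 34.24321642] r 105.0080134909566 ang 0.33217614301804765
t 14.65 pos [662.2 -18.1  88.6] tilt 0.0 closing yaw 0.2382 F [0.2 0.5 0.7] w 27.2 g 0.0
turn 0.0002 shift mm (after turn) [ 173.7 -639.2   88.7] (before turn) [ 173.8 -639.2   88.7] q6 -0.28
[[-9.6, 2.8], [-9.8, 1.9], [-9.9, 0.9], [-10.0, -0.0], [-9.9, -1.0], [-9.8, -1.9], [-9.6, -2.8], [-9.3, -3.7], [-8.9, -4.6], [-8.4, -5.4], [-7.8, -6.2], [-7.2, -6.9], [-6.5, -7.5], [-5.8, -8.1], [-5.0, -8.6], [-4.1, -9.1], [-3.3, -9.4], [-2.3, -9.7], [-1.4, -9.9], [-0.5, -10.0]]
```

Still closing. I'll wait for the grip, then swing.

Request:
{"name": "arm_command", "arguments": {"series": [{"linear": [0, 0, 0], "turn": 0}, {"linear": [0, 0, 0], "turn": 0}, {"linear": [0, 0, 0], "turn": 0}, {"linear": [0, 0, 0], "turn": 0}], "jaw": -1}}

```text
t: 15.05
ee_pos: [661.5, -18.1, 88.5]
orientation: [-1.941, -2.469, 0.001]
ft_force: [-3.4, -0.7, 2.8]
width: 19.4
grasp_force: 30.0
```

Request:
{"name": "arm_command", "arguments": {"series": [{"linear": [-0.0096, 0.0028, 0], "turn": 0}, {"linear": [-0.0098, 0.0019, 0], "turn": 0}, {"linear": [-0.0099, 0.0009, 0], "turn": 0}, {"linear": [-0.01, 0, 0], "turn": 0}, {"linear": [-0.0099, -0.001, 0], "turn": 0}, {"linear": [0, 0, 0], "turn": 0}]}}

```text
t: 15.65
ee_pos: [676.9, -65.9, 88.4]
orientation: [-1.941, -2.466, 0.003]
ft_force: [-8.1, 0.9, 4.9]
width: 19.5
grasp_force: 30.0
```

```bash
cat > lev.py <<'E'
from fit import *
o=ctrl.get_obs(); c,s=np.cos(.238),np.sin(.238); dx=o['ee_pos'][:2]-[554.9,3.0]
J=np.array([c*dx[0]+s*dx[1],-s*dx[0]+c*dx[1]+80]); F=o['ft_force']; print('rel pivot',J.round(1),'r',np.hypot(*J).round(1),'cam',(.33-np.arctan2(J[1],J[0])).round(3),'F jig',(c*F[0]+s*F[1]).round(1),(-s*F[0]+c*F[1]).round(1),F[2].round(1),o['t'],o['width'],o['grasp_force'])
E
python3 lev.py
```

```text
rel pivot [102.3 -15.7] r 103.5 cam 0.483 F jig -7.7 2.8 4.9 15.65 19.46764281477315 30.000863552559167
```

Request:
{"name": "arm_command", "arguments": {"series": [{"linear": [-0.0098, -0.0029, 0], "turn": 0}, {"linear": [-0.0096, -0.0028, 0], "turn": 0}, {"linear": [-0.0093, -0.0037, 0], "turn": 0}, {"linear": [-0.0089, -0.0046, 0], "turn": 0}, {"linear": [-0.0084, -0.0054, 0], "turn": 0}, {"linear": [0, 0, 0], "turn": 0}]}}

```text
t: 16.25
ee_pos: [668.7, -114.2, 88.5]
orientation: [-1.941, -2.466, 0.001]
ft_force: [-7.2, 5.1, 4.6]
width: 19.3
grasp_force: 30.0
```

```bash
python3 lev.py
```

```text
rel pivot [ 82.9 -60.7] r 102.8 cam 0.962 F jig -5.8 6.7 4.6 16.25 19.341609808681007 30.001103659160435
```

Request:
{"name": "arm_command", "arguments": {"series": [{"linear": [-0.007, -0.0067, 0], "turn": 0}, {"linear": [-0.0072, -0.0069, 0], "turn": 0}, {"linear": [-0.0065, -0.0075, 0], "turn": 0}, {"linear": [-0.0053, -0.0081, 0], "turn": 0}, {"linear": [-0.0047, -0.0086, 0], "turn": 0}, {"linear": [0, 0, 0], "turn": 0}]}}

```text
t: 16.85
ee_pos: [640.4, -152.7, 88.5]
orientation: [-1.942, -2.468, -0.001]
ft_force: [-1.3, 6.1, -0.1]
width: 19.2
grasp_force: 30.0
```

```bash
python3 lev.py
```

```text
rel pivot [ 46.4 -91.4] r 102.5 cam 1.431 F jig 0.2 6.2 -0.1 16.85 19.184381159215377 29.999951412901282
```

Request:
{"name": "arm_command", "arguments": {"series": [{"linear": [-0.0041, -0.0091, 0], "turn": 0}, {"linear": [-0.0033, -0.0094, 0], "turn": 0}, {"linear": [-0.0022, -0.0097, 0], "turn": 0}, {"linear": [-0.0012, -0.0095, 0], "turn": 0}, {"linear": [-0.0004, -0.008, 0], "turn": 0}, {"linear": [0, 0, 0], "turn": 0}, {"linear": [0, 0, 0], "turn": 0}]}}

```text
t: 17.55
ee_pos: [599.5, -174.4, 88.6]
orientation: [1.942, 2.469, 0.001]
ft_force: [2.7, 3.5, -2.8]
width: 19.6
grasp_force: 30.0
```

```bash
python3 lev.py
```

```text
rel pivot [   1.5 -102.9] r 102.9 cam 1.886 F jig 3.5 2.8 -2.8 17.55 19.57439718863055 29.999490624759346
```

Request:
{"name": "arm_command", "arguments": {"series": [{"linear": [0, -0.0012, 0], "turn": 0}, {"linear": [0, -0.0012, 0], "turn": 0}, {"linear": [0, 0, 0], "turn": 0}, {"linear": [0, 0, 0], "turn": 0}, {"linear": [0, 0, 0], "turn": 0}]}}

```text
t: 18.05
ee_pos: [596.8, -175.0, 88.6]
orientation: [1.942, 2.47, 0.0]
ft_force: [2.6, 4.0, -4.1]
width: 19.4
grasp_force: 30.0
```

```bash
python3 lev.py; python3 - <<'E'
from fit import *
s=shot('side'); cv2.imwrite('pics/s_end.png',cv2.resize(s['frame'][190:310,250:410],None,fx=5,fy=5,interpolation=cv2.INTER_CUBIC))
E
```

```text
rel pivot [  -1.3 -102.9] r 102.9 cam 1.913 F jig 3.4 3.3 -4.1 18.05 19.44942938347098 29.998916247859597
```

```bash
python3 -c "
from h import *
print(ctrl.close_job())"
```

```text
the job is handed in; nothing more can be done
None
```

The loose grey half is butted against the bolted half with its edges in line, and the gripper is holding the cam lever at about 1.90 rad. I handed the job in at about 18 s. The lever angle comes from the arm's position and forces. I took no image check of the halves after the lever was closed.

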